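# Free the offcut from the trimming board and lock the keeper again

## Robot

A 6-joint arm with a two-finger parallel gripper is mounted at the origin on a cart in front of the work surface, level with it; the furniture and walls round the work are solid. World frame = base frame: x ahead of the robot, y to its left, z up, the work surface at z = 0. Lengths are in m, angles in rad, forces in N, time in s.
With the tool pointing down it reaches from about 0.3 to 0.95 m from the base axis. Payload 3.1 kg.
Tool frame: the origin (TCP) lies on the mounting face of the last link; the fingertips stand 173 mm ahead of it and the grasp point (between the pads) lies arm.grip_point_offset ahead of it (arm.grip_point_offset is the distance from the TCP to the grasp point, in m); z points along the fingers, y is the line along which they close (so a half turn about z gives the same grasp; the last joint's range is limited). The gripper opens to 85 mm and grips with 20 to 120 N. Pads are 22 mm wide; open, the fingers measure 114 mm over their backs; the gripper's body (76 mm by 85 mm) begins 54 mm behind the grasp point. The pads swing forward as they close: fully open they stand 13 mm farther back than shut.
Start: joints at [-1.287, 0.308, 1.634, -0, 1.2, -0.07], TCP at [0.217, -0.586, 0.405] pointing down, gripper open.
Joint ranges: [-3.06, 3.06], [-0.79, 1.96], [0.05, 2.63], [-1.19, 4.34], [0.05, 2.64], [-2.94, 2.94]. Speed limits (rad/s): [2.79, 2.79, 3.14, 3.14, 3.14, 3.14].

## Interface

Orientations are given as a rotation vector (axis times angle).
In Python, from bench import arm gives the robot as it stands. The module is installed in compiled form; this text tells all that it offers.
- The arm moves only by the tool play_rows, never from a script. Its argument "plan" is one flat list of numbers, 5 for each row, row after row: the finger opening in mm, from 0 to 85.4, then the shift along the tool's x, y, z in mm, then the turn about the tool's z in degrees. In form: [hand, x, y, z, twist, hand, x, y, z, twist, ...]. A call has 1 to 10 rows; each row is the pose to reach, as a shift and turn from the pose commanded when the call began, along the tool's axes at that moment; what a row does not reach only later rows make up. A row lasts 1/12 s, in which the tool goes at most 41.7 mm and 7.16 degrees, less where a joint would pass 70% of its speed; a pose out of reach is approached as far as the arm can. A call with a gripper value outside its range is refused whole. The fingers move at their own pace and stop on an object; the grip force is fixed at half the most. Time passes only in rows, so rows that repeat a pose let the fingers close. It gives the time, the measured TCP pose, the force, the opening and the grip force at its end, in the units of the state.
- arm.observe(): the state, without advancing time (a new reading comes with each control period).
- arm.capture(name): name is "scene" or "top" or "wrist"; returns a dict with "frame" (420x560x3 uint8, red, green, blue), "fx", "fy", "cx", "cy" (pixels), "world_from_camera" (4x4, takes a point from camera to world coordinates). Camera axes: x right, y down, z forward; pixel columns grow to the right and rows downward; lengths in m; the calibration is good to about 2 mm. A picture is of the moment at which its call begins. There is no depth.
- arm.sign_off(): hands the job in; it is judged then, once.
The state is a dict: "t": time; "qpos": joint angles; "joint_velocities": joint speeds; "tau": joint torques, N m; "tcp_pos": TCP position; "tcp_rot": TCP orientation; "force": force on the tool from outside, world axes, zero at the start; "torque": the same for the moment, N m; "finger_gap": finger opening in m; "finger_force": force on a finger pad.
Only numpy, scipy, OpenCV 4.12 (cv2) and the standard library are available. Lean on these libraries where they do the work, as an engineer would, in place of code of your own. Each camera call takes 0.05 s, during which the arm holds its last target. There are 200 camera calls.

## Task

The keeper arm of the trimming board holds down a block of paper offcut. Pull the wing knob up to unlock it, turn the arm open as far as it goes and let go; carry the offcut into the scrap tray; then turn the arm back to where it was and push the knob down until it is locked fully home. Leave the other things on the desk where they are.

Things in the scene. Friction and masses are not known exactly. Their poses are not given: they have to be found in the camera images.
- board: grey trimming board, 220 (its x) x 280 (its y) x 16 mm, fixed; origin at the centre of its underside, z up. Its flat top is 16 mm above the desk; a fence strip 10 mm wide and 9 mm high stands on it along y at x = +98 mm. The knob's upright axis stands at x = 0, y = +75 mm in this frame.
- knob_grip (a point): grip point of the knob, on its upright axis, 83 mm above the desk when the knob is down; moves up and turns with it. The grip is an upright black wing 64 mm long (point's y) and 16 mm thick (grasp across it, along point's x), standing 37 mm high on a round black flange of 48 mm; flange top 22.5 mm below this point, wing top 14.5 mm above it
- keeper_tip (a point): centre of the round end of the steel keeper arm, 105 mm from the knob axis along the knob point's -y, 51.5 mm above the desk when down. The arm is 22 mm wide, 8 mm thick, fixed under the flange: it lifts and turns with the knob. When locked it lies over one end of the offcut, 1.5 mm above it
- knob_lift (a joint): height of the knob above home, m: 0 = fully down (locked), 0.020 = right up. Friction 3 N, weight 1.6 N; it stays where it is left. A cross pin sits in the notches of a collar: the knob cannot turn until it is up more than 0.012, and goes down again only with knob_turn within about 0.08 rad of 0; elsewhere the pin rests on the collar at about 0.012
- knob_turn (a joint): turn of knob and arm, rad: 0 = locked angle (arm over the offcut, pointing to the board's -y), growing anticlockwise seen from above; stops at -0.02 and at 1.35 (arm swung open, to about the board's +x). Friction about 0.05 N m; it stays where it is left.
- offcut_mid (a point): centre of the offcut, a loose white block of glued paper, 44 (its x) x 100 (its y) x 30 mm high, about 90 g, lying flat on the board (centre 31 mm above the desk) with one end under the keeper arm; axes are the block's, z up. Grasp it across its 44 mm.
- tray: open grey scrap tray, 190 (its x) x 140 (its y) x 55 mm high, fixed, walls and floor 5 mm thick; origin at the centre of its underside, z up
- mug: green and white mug, 101 mm tall, bystander; origin at its underside
- stapler: black stapler, 149 x 38 x 64 mm, bystander; origin at its underside
- calculator: grey calculator, 140 x 80 x 17 mm, bystander; origin at its underside

How it is judged:
By the outcome, as a careful person would: the job done as asked, in the order asked, and still so for the second after the job is handed in, with the robot touching nothing.
It also fails if it takes over 72 s, if anything falls off the work surface, if the arm or the gripper's body presses on something with over 40 N, if the wrist force passes 120 N, or if a joint passes its speed limit or range.

## Working session

There is one attempt and no reset: what is moved stays moved. The work goes in short steps, Python scripts to look and compute and a tool call to move; the robot and the scene stay as the last step left them, time stands still between calls to the robot, and variables do not carry over. Pictures are saved under pics/ and viewed, at most 10 in all, crops included, and the job is handed in when it is done.

Besides the shell and the picture viewer there is one more tool, called after "Emit:" as a command line: name --argument value ..., lists and objects as JSON in quotes. play_rows: Moves the arm, as the interface text tells. Its arguments: {"type":"object","properties":{"plan":{"type":"array"}},"required":["plan"]}

```bash
mkdir -p pics; cat > h.py <<'E'
import numpy as np, cv2
from bench import arm
def snap(cam,name):
    d=arm.capture(cam); cv2.imwrite(f"pics/{name}.png",d["frame"][:,:,::-1]); np.save(f"pics/{name}.npy",d,allow_pickle=True); return d
def load(name): return np.load(f"pics/{name}.npy",allow_pickle=True).item()
def ray(d,u,v,z):
    T=d["world_from_camera"]; r=T[:3,:3]@np.array([(u-d["cx"])/d["fx"],(v-d["cy"])/d["fy"],1]); o=T[:3,3]
    return o+r*(z-o[2])/r[2]
def proj(d,p):
    T=d["world_from_camera"]; c=T[:3,:3].T@(np.array(p)-T[:3,3]); return c[0]/c[2]*d["fx"]+d["cx"],c[1]/c[2]*d["fy"]+d["cy"]
E
python3 - <<'E'
from h import *
np.set_printoptions(precision=4,suppress=True)
for c in("top","scene"):
    d=snap(c,c+"0"); print(c,d["fx"],d["world_from_camera"])
s=arm.observe(); print(s["tcp_pos"],s["tcp_rot"],s["finger_gap"],arm.grip_point_offset)
a=np.hstack([load("top0")["frame"]]); 
E
```

```text
top 539.9998498900243 [[-0.153  -0.7869  0.5978 -0.6077]
 [-0.9882  0.1212 -0.0934  0.1204]
 [ 0.0011 -0.605  -0.7962  1.6516]
 [ 0.      0.      0.      1.    ]]
scene 393.55664145399584 [[-0.859  -0.3625  0.3616  0.1253]
 [-0.5117  0.6343 -0.5795  0.6676]
 [-0.0193 -0.6828 -0.7304  1.0239]
 [ 0.      0.      0.      1.    ]]
[ 0.2164 -0.5859  0.4035] [-3.0905 -0.5525  0.0003] 0.0849798600460837 0.1547
```

View pics/top0.png

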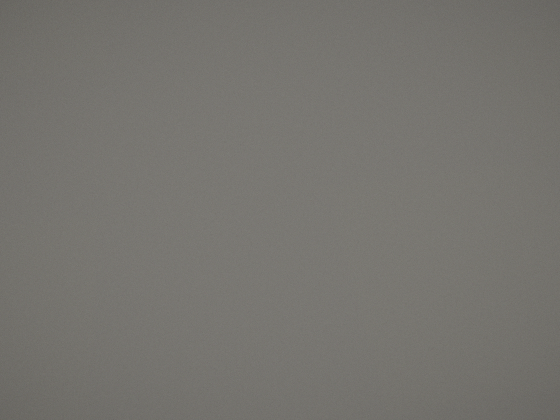

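View pics/scene0.png

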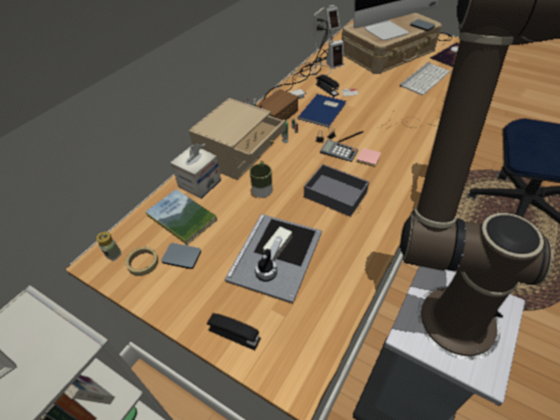

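The top camera sees only a blank surface, so it is blocked. The scene view shows the board at about (275,255), the knob at (265,265), the offcut at (280,240), the tray at (336,188), the mug at (261,180), the stapler at (234,330) and the calculator at (340,150).

```bash
python3 - <<'E'
from h import *
np.set_printoptions(precision=3,suppress=True)
d=load("scene0")
for n,u,v,z in [("boardL",229,279,.016),("boardT",262,217,.016),("boardR",321,235,.016),("boardB",294,297,.016),("knobtop",266,252,.0975),("flange",264,270,.05),("tip",287,229,.05),("trayL",305,187,.055),("trayT",325,167,.055),("trayR",369,185,.055),("trayB",350,212,.0),("mug",261,190,0),("calc",340,150,.017),("stapler",234,330,.03)]:
    print(n,ray(d,u,v,z))
I=d["frame"][190:310,210:370]; I=np.vstack([cv2.resize(d["frame"][150:310,210:380],None,fx=4.2,fy=3.7,interpolation=cv2.INTER_CUBIC)])
cv2.imwrite("pics/crop0.png",I[:,:,::-1])
w=snap("wrist","w0"); print(w["fx"],w["world_from_camera"])
s=arm.observe();from scipy.spatial.transform import Rotation as R
print(R.from_rotvec(s["tcp_rot"]).as_matrix())
E
```

```text
boardL [0.622 0.216 0.016]
boardT [ 0.672 -0.039  0.016]
boardR [ 0.461 -0.07   0.016]
boardB [0.423 0.171 0.016]
knobtop [0.543 0.125 0.098]
flange [0.534 0.155 0.05 ]
tip [ 0.556 -0.013  0.05 ]
trayL [ 0.597 -0.205  0.055]
trayT [ 0.584 -0.333  0.055]
trayR [ 0.406 -0.325  0.055]
trayB [ 0.427 -0.223  0.   ]
mug [ 0.757 -0.16   0.   ]
calc [ 0.596 -0.494  0.017]
stapler [0.508 0.344 0.03 ]
338.46123112955564 [[ 0.346 -0.89  -0.298  0.292]
 [-0.938 -0.329 -0.107 -0.557]
 [-0.003  0.316 -0.949  0.373]
 [ 0.     0.     0.     1.   ]]
[[ 0.938  0.346 -0.001]
 [ 0.346 -0.938  0.002]
 [ 0.    -0.002 -1.   ]]
```

View pics/crop0.png

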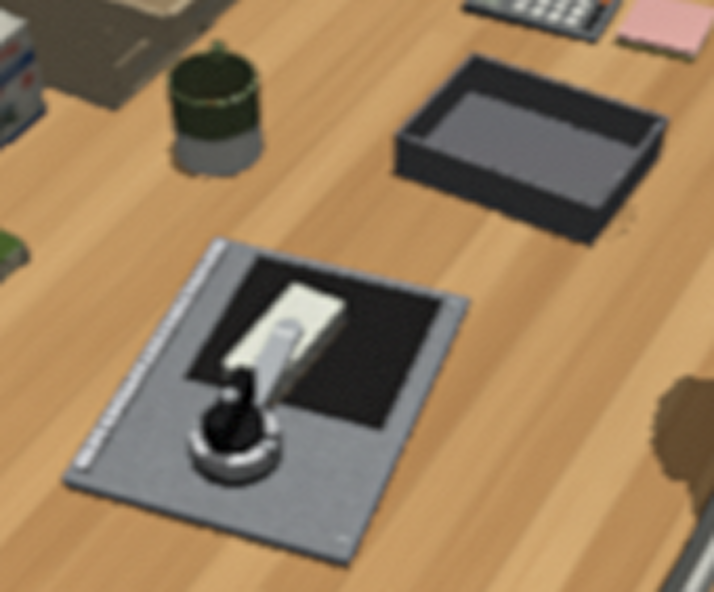

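Emit:
play_rows --plan '[85,38,-36,-4,-5,85,76,-72,-8,-10,85,114,-108,-12,-16,85,152,-143,-16,-22,85,190,-179,-20,-28,85,228,-215,-23,-34,85,267,-251,-25,-40,85,267,-251,-25,-40]'

```text
t: 0.82
tcp_pos: [0.365, -0.2867, 0.4279]
tcp_rot: [2.715, 1.581, 0.0]
force: [2.2, -0.2, -0.0]
finger_gap: 0.0851
finger_force: 0.0
```

Emit:
play_rows --plan '[85,41,-2,-3,-5,85,82,-5,-6,-10,85,122,-7,-8,-15,85,163,-10,-11,-20,85,204,-12,-14,-25,85,244,-15,-17,-30,85,285,-17,-20,-35,85,326,-20,-23,-40,85,366,-22,-25,-40,85,366,-22,-25,-40]'

```text
t: 1.65
tcp_pos: [0.5292, 0.0455, 0.4534]
tcp_rot: [2.007, 2.417, 0.008]
force: [0.5, -0.6, -0.1]
finger_gap: 0.0853
finger_force: 0.0
```

```bash
python3 - <<'E'
from h import *
s=arm.observe();print(s["t"],s["tcp_pos"],s["tcp_rot"],s["qpos"])
snap("wrist","w1")
E
```

```text
1.65 [0.52916212 0.04548709 0.45338193] [2.00651413 2.41727471 0.00791696] [ 0.00270887  0.08177361  1.80298542  0.00404839  1.25357879 -0.18372205]
```

View pics/w1.png

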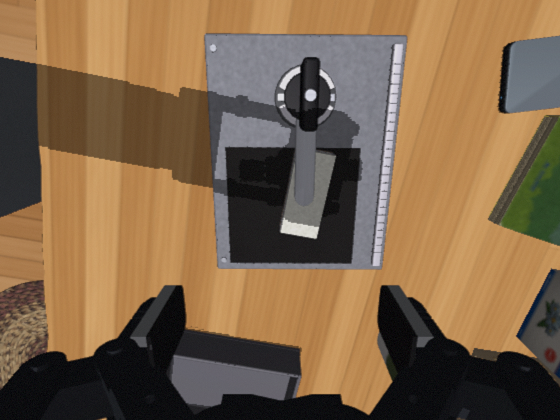

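The wrist view shows the board corners at (206,35), (406,37), (382,269) and (219,269). The knob's wing centre is at about (310,95), the keeper tip at about (304,195), and the offcut's corners at (335,153), (318,238) and (281,234). The tray's edge is at (190,330)–(300,347).

```bash
python3 - <<'E'
from h import *
np.set_printoptions(precision=4,suppress=True)
d=load("w1")
print(d["world_from_camera"])
g=cv2.cvtColor(d["frame"],cv2.COLOR_RGB2GRAY)
pts={}
for n,u,v,z in [("TL",206,35,.016),("TR",406,37,.016),("BR",382,269,.016),("BL",219,269,.016),("wing1",311,58,.0975),("wing2",309,130,.0975),("wingc",310.5,95,.0975),("tip",304,196,.055),("oTR",335,153,.046),("oBR",318,238,.046),("oBL",281,234,.046),("tr1",190,330,.055),("tr2",300,347,.055)]:
    pts[n]=ray(d,u,v,z); print(n,pts[n])
c=np.mean([pts[k] for k in("TL","TR","BR","BL")],0)
e=pts["TR"]+pts["BR"]-pts["TL"]-pts["BL"]; y=np.arctan2(e[1],e[0]); 
f=pts["TL"]+pts["TR"]-pts["BL"]-pts["BR"]; y2=np.arctan2(f[1],f[0])-np.pi/2
print("board",c,np.degrees([y,y2]),np.linalg.norm(e)/2,np.linalg.norm(f)/2)
y=(y+y2)/2
print("knob",c[:2]+.075*np.array([-np.sin(y),np.cos(y)]))
ov=pts["oTR"]-pts["oBR"]; ow=pts["oBR"]-pts["oBL"]
print("off len",np.linalg.norm(ov),np.linalg.norm(ow),"yaw",np.degrees(np.arctan2(ov[1],ov[0])),np.degrees(np.arctan2(ow[1],ow[0])),"c",(pts["oTR"]+pts["oBL"])/2)
s=arm.observe();print(s["tcp_pos"],s["tcp_rot"])
E
```

```text
[[ 0.9829  0.1738  0.0605  0.5137]
 [ 0.184  -0.9339 -0.3064  0.1262]
 [ 0.0033  0.3123 -0.95    0.4231]
 [ 0.      0.      0.      1.    ]]
TL [0.4218 0.1858 0.016 ]
TR [0.6333 0.2236 0.016 ]
BR [ 0.6839 -0.0475  0.016 ]
BL [ 0.4708 -0.0871  0.016 ]
wing1 [0.5325 0.1729 0.0975]
wing2 [0.5435 0.113  0.0975]
wingc [0.5385 0.1431 0.0975]
tip [0.5569 0.0403 0.055 ]
oTR [0.5815 0.0922 0.046 ]
oBR [ 0.5849 -0.0092  0.046 ]
oBL [ 0.5405 -0.0122  0.046 ]
tr1 [ 0.4495 -0.1591  0.055 ]
tr2 [ 0.5932 -0.1591  0.055 ]
board [0.5525 0.0687 0.016 ] [10.3168 10.3749] 0.21580539983374172 0.27649169359588494
knob [0.539  0.1425]
off len 0.10140875932502151 0.04446577649956114 yaw 91.90520700603702 3.95278420395479 c [0.561 0.04  0.046]
[0.5281 0.0431 0.4528] [-2.0072 -2.4167 -0.0013]
```

Emit:
play_rows --plan '[50,32,10,25,0,50,64,20,50,0,50,96,29,75,0,50,96,29,110,0,50,96,29,145,0,50,96,29,165,0,50,96,29,175,0,50,96,29,175,0]'

```text
t: 2.37
tcp_pos: [0.5369, 0.1384, 0.2748]
tcp_rot: [-2.012, -2.407, 0.008]
force: [-0.2, 0.7, -0.3]
finger_gap: 0.0501
finger_force: 0.0
```

```bash
python3 - <<'E'
from h import *
s=arm.observe();print(s["t"],s["tcp_pos"],s["tcp_rot"],s["force"],s["torque"])
d=snap("wrist","w2"); print(proj(d,[.539,.1427,.0975]))
E
```

```text
2.3667 [0.53692665 0.13844181 0.27479737] [-2.01229909 -2.40711839  0.00848643] [-0.18853543  0.74064348 -0.30359606] [0.01530657 0.05543988 0.01388617]
(np.float64(290.7226593366051), np.float64(278.0718612497251))
```

View pics/w2.png

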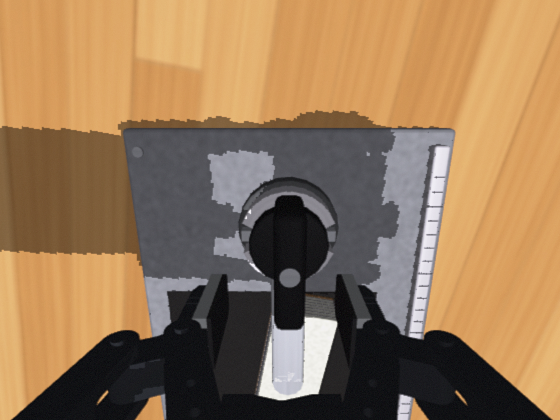

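The knob's top dot is at (290,278), as predicted. The wing stands between the fingers, about 3 mm off centre.

Emit:
play_rows --plan '[50,4,3,15,0,50,4,3,30,0,50,4,3,35,0,50,4,3,35,0,0,4,3,35,0,0,4,3,35,0,0,4,3,35,0,0,4,3,35,0,0,4,3,35,0,0,4,3,35,0]'

```text
t: 3.25
tcp_pos: [0.5402, 0.144, 0.2444]
tcp_rot: [-2.012, -2.41, 0.004]
force: [-5.4, -1.3, 7.7]
finger_gap: 0.0148
finger_force: 58.9
```

Emit:
play_rows --plan '[0,0,0,-3,0,0,0,0,-6,0,0,0,0,-9,0,0,0,0,-12,0,0,0,0,-15,0,0,0,0,-17,0,0,0,0,-18,0,0,0,0,-18,0,0,0,0,-18,0]'

```text
t: 4.0
tcp_pos: [0.5402, 0.144, 0.2607]
tcp_rot: [-2.013, -2.41, 0.003]
force: [-5.2, -2.5, -1.7]
finger_gap: 0.0148
finger_force: 58.9
```

Emit:
play_rows --plan '[0,0,0,-1,-3,0,0,0,-1,-8,0,0,0,-1,-13,0,0,0,-1,-18,0,0,0,-1,-23,0,0,0,-1,-28,0,0,0,-1,-33,0,0,0,-1,-38,0,0,0,-1,-40,0,0,0,-1,-40]'

```text
t: 4.83
tcp_pos: [0.5398, 0.1439, 0.2615]
tcp_rot: [-1.064, -2.952, 0.004]
force: [-6.1, -1.8, -0.7]
finger_gap: 0.0149
finger_force: 59.0
```

Emit:
play_rows --plan '[0,0,0,0,-5,0,0,0,0,-10,0,0,0,0,-15,0,0,0,0,-20,0,0,0,0,-25,0,0,0,0,-30,0,0,0,0,-34,0,0,0,0,-37,0,0,0,0,-38,0,0,0,0,-38]'

```text
t: 5.67
tcp_pos: [0.5395, 0.1435, 0.2615]
tcp_rot: [-0.048, -3.135, 0.003]
force: [-6.7, -4.5, -0.8]
finger_gap: 0.015
finger_force: 59.3
```

```bash
python3 - <<'E'
from h import *
s=arm.observe();r=s["tcp_rot"];print(s["t"],s["tcp_pos"],2*np.degrees(np.arctan2(r[1],r[0]))%360,s["force"],s["torque"],s["qpos"])
E
```

```text
5.6667 [0.5394905  0.14353313 0.2614625 ] 178.24808471568173 [-6.74497918 -4.50618356 -0.78281899] [-0.55506935  1.32910015 -0.25194767] [ 1.82155530e-01  3.63010045e-01  1.88784748e+00 -6.24229297e-04
  8.96798731e-01 -1.35767304e+00]
```

Emit:
play_rows --plan '[0,0,0,0,-2,0,0,0,0,-2,0,0,0,0,-2]'

```text
t: 5.92
tcp_pos: [0.5395, 0.1434, 0.2615]
tcp_rot: [0.001, -3.135, 0.001]
force: [-5.1, -4.7, -0.3]
finger_gap: 0.0152
finger_force: 60.6
```

```bash
python3 - <<'E'
from h import *
s=arm.observe();r=s["tcp_rot"];print(s["t"],s["tcp_pos"],2*np.degrees(np.arctan2(r[1],r[0]))%360,s["force"],s["torque"])
E
```

```text
5.9167 [0.53951585 0.14341991 0.26149969] 180.03098777039415 [-5.12077508 -4.69461891 -0.29354681] [-0.73116321  1.33179425 -0.94853561]
```

Emit:
play_rows --plan '[50,0,0,0,2,50,0,0,0,2,50,0,0,0,2,50,0,0,-20,2,50,0,0,-55,2,50,0,0,-90,2,50,0,0,-125,2,85,0,0,-130,2,85,0,0,-130,2]'

```text
t: 6.67
tcp_pos: [0.543, 0.1448, 0.3973]
tcp_rot: [0.046, 3.129, 0.004]
force: [0.4, -0.2, -0.0]
finger_gap: 0.0724
finger_force: 0.0
```

Emit:
play_rows --plan '[85,-2,-11,0,7,85,-4,-22,0,14,85,-6,-33,0,21,85,-9,-44,0,28,85,-12,-55,0,35,85,-14,-66,0,42,85,-16,-77,0,49,85,-18,-88,0,56,85,-20,-99,0,63,85,-22,-108,0,70]'

```text
t: 7.5
tcp_pos: [0.5594, 0.0349, 0.3902]
tcp_rot: [-1.847, -2.54, 0.001]
force: [-0.3, 0.0, -0.0]
finger_gap: 0.085
finger_force: 0.0
```

Emit:
play_rows --plan '[85,0,0,0,7,85,0,0,0,14,85,0,0,0,15.5,85,0,0,0,15.5]'

```text
t: 7.83
tcp_pos: [0.5594, 0.0355, 0.3903]
tcp_rot: [-2.166, -2.273, 0.002]
force: [0.8, 0.1, 0.2]
finger_gap: 0.085
finger_force: 0.0
```

```bash
python3 - <<'E'
from h import *
s=arm.observe();r=s["tcp_rot"];print(s["t"],s["tcp_pos"],2*np.degrees(np.arctan2(r[1],r[0]))%360,s["force"],s["torque"])
snap("wrist","w3")
E
```

```text
7.8333 [0.55937763 0.03549614 0.39029866] 92.76653134536394 [0.75844024 0.07291719 0.23027144] [ 0.00647593 -0.00662848 -0.00778226]
```

View pics/w3.png

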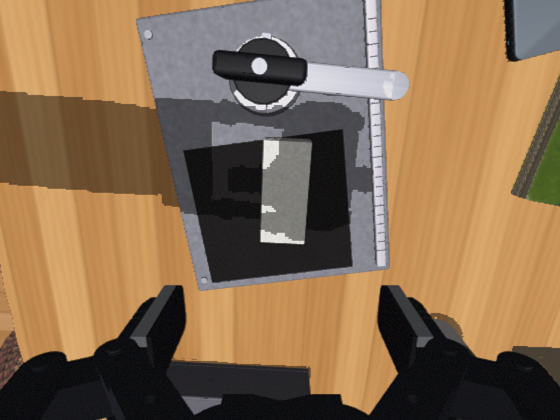

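The arm is now swung open across the fence, with its tip at (405,85). The offcut is clear, with corners at (264,140), (312,140), (305,244) and (261,241).

```bash
python3 - <<'E'
from h import *
np.set_printoptions(precision=4,suppress=True)
d=load("w3"); s=arm.observe()
p=np.array([ray(d,u,v,.046) for u,v in[(264,140),(312,140),(305,244),(261,241)]]);print(p)
c=p.mean(0); a=p[0]+p[1]-p[2]-p[3]; yaw=np.degrees(np.arctan2(a[1],a[0]))
r=s["tcp_rot"];ty=2*np.arctan2(r[1],r[0]); D=c-s["tcp_pos"]
print(c,yaw,np.linalg.norm(a)/2, "dx",D@[np.cos(ty),np.sin(ty),0],"dy",D@[np.sin(ty),-np.cos(ty),0])
E
```

```text
[[ 0.5397  0.0891  0.046 ]
 [ 0.5831  0.0912  0.046 ]
 [ 0.5839 -0.0104  0.046 ]
 [ 0.5399 -0.0094  0.046 ]]
[0.5617 0.0401 0.046 ] 90.27382550743614 0.10005364061879474 dx 0.004450346482509562 dy 0.0025622928050176496
```

Emit:
play_rows --plan '[85,3,2,40,1.5,85,3,2,80,1.5,85,3,2,120,1.5,85,3,2,155,1.5,85,3,2,180,1.5,85,3,2,194,1.5,85,3,2,196,1.5,85,3,2,196,1.5]'

```text
t: 8.55
tcp_pos: [0.5606, 0.0388, 0.1942]
tcp_rot: [-2.194, -2.245, 0.004]
force: [0.5, 0.4, -0.8]
finger_gap: 0.0851
finger_force: 0.0
```

Emit:
play_rows --plan '[30,0,0,0,0,30,0,0,0,0,30,0,0,0,0,30,0,0,0,0,30,0,0,0,0,30,0,0,0,0]'

```text
t: 9.05
tcp_pos: [0.5627, 0.0386, 0.1978]
tcp_rot: [2.195, 2.244, 0.004]
force: [-0.1, -0.7, 7.1]
finger_gap: 0.0426
finger_force: 63.8
```

Emit:
play_rows --plan '[30,0,0,-20,0,30,0,0,-50,0,30,0,0,-85,0,30,0,0,-120,0,30,0,0,-155,0,30,-15,-4,-185,0,30,-40,-12,-200,0,30,-70,-22,-205,0,30,-100,-32,-205,0,30,-130,-42,-205,0]'

```text
t: 9.88
tcp_pos: [0.5216, -0.0932, 0.4018]
tcp_rot: [2.194, 2.246, 0.001]
force: [0.1, -1.2, -2.2]
finger_gap: 0.0428
finger_force: 63.1
```

Emit:
play_rows --plan '[30,-30,-9,0,0,30,-55,-16,0,0,30,-60,-18,0,0,30,-60,-18,0,0]'

```text
t: 10.22
tcp_pos: [0.5048, -0.154, 0.4006]
tcp_rot: [-2.2, -2.242, 0.001]
force: [-0.3, 0.0, -1.4]
finger_gap: 0.043
finger_force: 63.0
```

```bash
python3 - <<'E'
from h import *
s=arm.observe();r=s["tcp_rot"];print(s["t"],s["tcp_pos"],2*np.degrees(np.arctan2(r[1],r[0]))%360,s["force"],s["finger_gap"])
snap("wrist","w4")
E
```

```text
10.2167 [ 0.50479094 -0.15404075  0.40059446] 91.08851918181927 [-0.31258684  0.00840652 -1.42022726] 0.04299875543573546
```

View pics/w4.png

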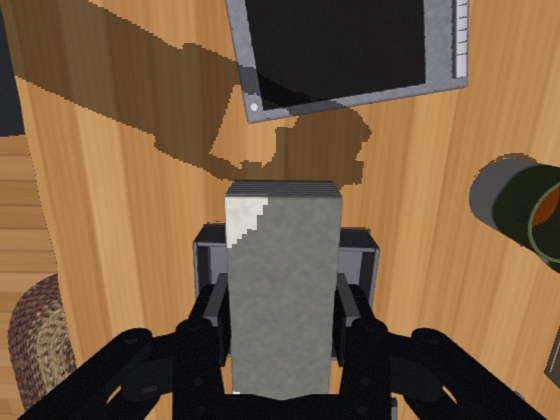

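The offcut is held level. The tray's near rim runs behind it, with rim corners at about (207,225) and (365,230) at the outer foot, and (195,242) and (378,248) along the top rim.

```bash
python3 - <<'E'
from h import *
np.set_printoptions(precision=4,suppress=True)
d=load("w4")
for u,v,z in[(195,242,.055),(378,248,.055),(207,225,0),(363,230,0)]: print(ray(d,u,v,z))
d=load("scene0")
for X,Y,z in[(398,132,.055),(475,55,.055),(667,122,.055),(590,222,.055),(590,243,0),(398,172,0)]: print(ray(d,210+X/4.2,150+Y/3.7,z))
E
```

```text
[ 0.4181 -0.2012  0.055 ]
[ 0.6022 -0.2042  0.055 ]
[ 0.4186 -0.2023  0.    ]
[ 0.5997 -0.2049  0.    ]
[ 0.6007 -0.21    0.055 ]
[ 0.5955 -0.3405  0.055 ]
[ 0.4107 -0.3339  0.055 ]
[ 0.4128 -0.1839  0.055 ]
[ 0.418 -0.208  0.   ]
[ 0.6003 -0.2107  0.    ]
```

Emit:
play_rows --plan '[30,-30,0,0,1,30,-65,0,0,2,30,-100,1,5,2,30,-121,1,25,2,30,-121,1,60,2,30,-121,1,95,2,30,-121,1,130,2,30,-121,1,160,2,30,-121,1,180,2,30,-121,1,180,2]'

```text
t: 11.1
tcp_pos: [0.5073, -0.2704, 0.2153]
tcp_rot: [-2.226, -2.201, 0.003]
force: [-0.3, -0.2, -1.5]
finger_gap: 0.0427
finger_force: 63.0
```

Emit:
play_rows --plan '[30,0,0,10,0,30,0,0,18,0,30,0,0,24,0,30,0,0,27,0,30,0,0,27,0,30,0,0,27,0]'

```text
t: 11.6
tcp_pos: [0.5096, -0.2738, 0.1945]
tcp_rot: [2.235, 2.206, 0.0]
force: [-0.1, -0.2, -0.4]
finger_gap: 0.0425
finger_force: 63.0
```

Emit:
play_rows --plan '[30,0,0,2,0,30,0,0,4,0,30,0,0,4,0]'

```text
t: 11.85
tcp_pos: [0.5093, -0.2736, 0.1899]
tcp_rot: [2.236, 2.207, 0.0]
force: [-0.6, -0.9, -1.3]
finger_gap: 0.0431
finger_force: 63.0
```

Emit:
play_rows --plan '[30,0,0,2,0,65,0,0,2,0,65,0,0,2,0,65,0,0,2,0,65,0,0,-10,0,65,0,0,-40,0,65,0,0,-80,0,65,0,0,-120,0,65,0,0,-160,0,65,0,0,-200,0]'

```text
t: 12.68
tcp_pos: [0.5089, -0.2733, 0.3929]
tcp_rot: [2.235, 2.207, 0.0]
force: [0.7, -0.4, -0.5]
finger_gap: 0.0649
finger_force: 0.0
```

```bash
python3 - <<'E'
from h import *
s=arm.observe();r=s["tcp_rot"];print(s["t"],s["tcp_pos"],2*np.degrees(np.arctan2(r[1],r[0]))%360,s["force"],s["finger_gap"])
d=snap("scene","s1");w=snap("wrist","w5")
a=cv2.resize(d["frame"][150:310,210:380],(400,376)); b=cv2.resize(w["frame"],(400,300)); b=np.pad(b,((0,76),(0,0),(0,0)))
cv2.imwrite("pics/c5.png",np.hstack([a,b])[:,:,::-1])
E
```

```text
12.6833 [ 0.50894469 -0.2733256   0.39289616] 89.27146669576528 [ 0.73256245 -0.39721563 -0.53899174] 0.06487879530448203
```

View pics/c5.png

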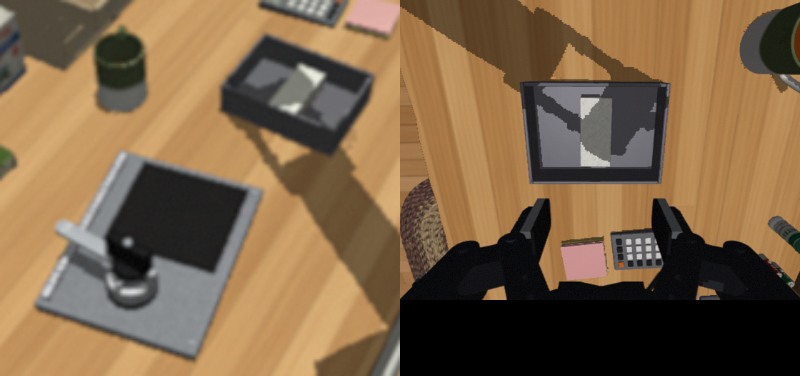

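The block lies flat in the tray, at the right crop's (597,130). The keeper arm still stands open.

Emit:
play_rows --plan '[50,30,2,0,-6,50,65,4,0,-13,50,100,6,0,-20,50,135,8,0,-27,50,170,10,0,-34,50,205,12,0,-41,50,240,14,0,-48,50,275,16,0,-55,50,310,19,0,-62,50,340,22,0,-69]'

```text
t: 13.62
tcp_pos: [0.5352, 0.0683, 0.3905]
tcp_rot: [0.582, 3.087, 0.001]
force: [0.2, 0.0, 0.2]
finger_gap: 0.0503
finger_force: 0.0
```

```bash
cat >> h.py <<'E'
def togo(x,y,z,yaw):
    s=arm.observe();r=s["tcp_rot"];t=2*np.arctan2(r[1],r[0]);D=np.array([x,y,z])-s["tcp_pos"]
    print(s["t"],"mm",1e3*np.array([D@[np.cos(t),np.sin(t),0],D@[np.sin(t),-np.cos(t),0],-D[2]]),"twist",(np.degrees(t)-yaw+180)%360-180,s["force"],s["torque"])
E
python3 -c "
from h import *
togo(.5395,.1434,.263,177.7)"
```

```text
13.6167 mm [ 23.32489894  71.55327782 127.52693765] twist -19.045011541673375 [0.24646127 0.02739376 0.17307252] [ 0.03471287 -0.02387409  0.03168721]
```

Emit:
play_rows --plan '[50,10,30,0,-7,50,20,60,0,-14,50,23,71,10,-19,50,23,71,40,-19,50,23,71,65,-19,50,23,71,80,-19,50,23,71,80,-19,50,23,71,80,-19]'

```text
t: 14.28
tcp_pos: [0.5401, 0.1405, 0.3094]
tcp_rot: [-0.075, -3.139, 0.001]
force: [0.0, -0.1, 0.7]
finger_gap: 0.0498
finger_force: 0.0
```

```bash
python3 -c "
from h import *
togo(.5395,.1434,.263,177.7)
d=snap('wrist','w6'); print(proj(d,[.539,.1427,.1145]))"
```

```text
14.2833 mm [ 0.73254286  2.82865619 46.38526907] twist -0.422791562769703 [ 0.02139416 -0.12565498  0.71959214] [ 0.00810383  0.02879171 -0.00578069]
(np.float64(283.898406569682), np.float64(267.22379460275965))
```

View pics/w6.png

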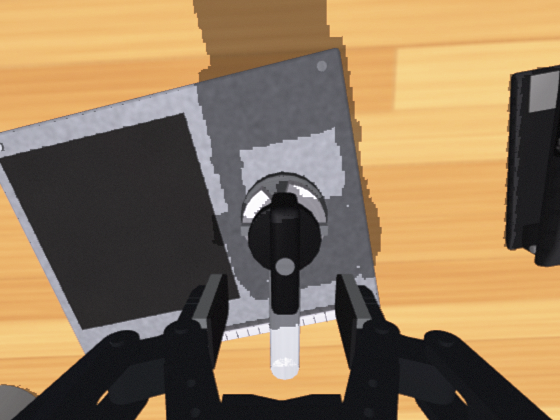

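The knob's dot is at (285,267), as predicted, and the wing is aligned with the fingers.

Emit:
play_rows --plan '[50,1,2,20,0,50,1,2,36,0,50,1,2,44,0,50,1,2,45,0,50,1,2,45,0,0,1,2,45,0,0,1,2,45,0,0,1,2,45,0,0,1,2,45,0,0,1,2,45,0]'

```text
t: 15.17
tcp_pos: [0.5402, 0.1425, 0.2658]
tcp_rot: [0.074, 3.139, -0.0]
force: [-0.2, -1.5, 1.6]
finger_gap: 0.0146
finger_force: 60.9
```

Emit:
play_rows --plan '[0,0,0,0,3,0,0,0,0,8,0,0,0,0,13,0,0,0,0,18,0,0,0,0,23,0,0,0,0,28,0,0,0,0,33,0,0,0,0,38,0,0,0,0,40,0,0,0,0,40]'

```text
t: 16.0
tcp_pos: [0.54, 0.142, 0.2652]
tcp_rot: [1.144, 2.924, -0.002]
force: [0.3, -4.2, 1.4]
finger_gap: 0.0146
finger_force: 60.8
```

```bash
python3 -c "
from h import *
togo(.5395,.1434,.2615,100.3)"
```

```text
16.0 mm [1.36113123 0.68570599 3.73103842] twist 36.97382861044491 [ 0.32575731 -4.16782144  1.39683143] [-0.79886678 -0.20578348 -0.08148155]
```

Emit:
play_rows --plan '[0,0,0,0,5,0,0,0,0,10,0,0,0,0,15,0,0,0,0,20,0,0,0,0,25,0,0,0,0,30,0,0,0,0,34,0,0,0,0,37,0,0,0,0,37,0,0,0,0,37]'

```text
t: 16.83
tcp_pos: [0.5396, 0.1417, 0.2648]
tcp_rot: [2.01, 2.413, -0.004]
force: [-0.3, -5.6, 1.1]
finger_gap: 0.0147
finger_force: 60.8
```

```bash
python3 -c "
from h import *
togo(.5395,.1434,.2444,100.3)"
```

```text
16.8333 mm [ 1.67602922  0.23585627 20.41814205] twist 0.10146278812135279 [-0.2718392  -5.56177345  1.07947553] [-1.06114595 -0.06216359 -0.07332829]
```

Emit:
play_rows --plan '[0,1,0,3,0,0,1,0,6,0,0,1,0,9,0,0,1,0,12,0,0,1,0,15,0,0,1,0,17,0,0,1,0,17,0,0,1,0,17,0]'

```text
t: 17.5
tcp_pos: [0.5398, 0.1423, 0.2493]
tcp_rot: [2.009, 2.413, -0.005]
force: [-1.9, -7.7, 10.6]
finger_gap: 0.0148
finger_force: 62.1
```

Emit:
play_rows --plan '[0,0,0,1,0,0,0,0,2,0,0,0,0,2,0,0,0,0,2,0]'

```text
t: 17.83
tcp_pos: [0.5401, 0.1423, 0.2492]
tcp_rot: [2.009, 2.413, -0.005]
force: [-5.4, -7.9, 19.4]
finger_gap: 0.0147
finger_force: 63.5
```

Emit:
play_rows --plan '[0,0,0,1,0,0,0,0,2,0,0,0,0,2,0,0,0,0,2,0]'

```text
t: 18.17
tcp_pos: [0.5404, 0.1424, 0.249]
tcp_rot: [2.009, 2.413, -0.006]
force: [-8.0, -9.2, 28.6]
finger_gap: 0.0147
finger_force: 64.9
```

Emit:
play_rows --plan '[0,0,0,-5,0,0,0,0,-5,0,50,0,0,-5,0,50,0,0,-5,0,50,0,0,-5,0,50,0,0,-12,0,50,0,0,-36,0,50,0,0,-36,0,50,0,0,-36,0]'

```text
t: 18.92
tcp_pos: [0.5405, 0.1441, 0.2816]
tcp_rot: [2.012, 2.41, 0.005]
force: [0.0, -0.3, -0.1]
finger_gap: 0.0497
finger_force: 0.0
```

```bash
python3 - <<'E'
from h import *
togo(.5395,.1434,.2748,100.3)
d=snap("wrist","w7"); o=load("w2")
for i in(o,d):
    f=i["frame"].astype(int); roi=f[255:300,275:305]; m=(roi.min(2)>90)
    v,u=np.nonzero(m); n,l,st,ce=cv2.connectedComponentsWithStats(m.astype(np.uint8)); print(st[1:],ce[1:])
    print([proj(i,[.539,.1427,.0975+h]) for h in(0,.005,.012)])
cv2.imwrite("pics/c7.png",np.hstack([cv2.resize(o["frame"],(400,300)),cv2.resize(d["frame"],(400,300))])[:,:,::-1])
E
```

```text
18.9167 mm [-0.51650418 -1.07194117  6.76220898] twist -0.0013186590691702804 [ 0.04054966 -0.27651964 -0.11857801] [-0.04052121  0.03893982  0.01716078]
[[  5  14  20  18 291]] [[14.48797251 22.52920962]]
[(np.float64(290.7226593366051), np.float64(278.0718612497251)), (np.float64(290.9247208293615), np.float64(283.14814149564444)), (np.float64(291.22872558821257), np.float64(290.7854865977233))]
[[  0  18  11  17 160]
 [ 29  20   1   1   1]
 [ 26  22   1   1   1]
 [ 23  24   1   1   1]
 [ 17  27  13  18  78]] [[ 4.3875     25.875     ]
 [29.         20.        ]
 [26.         22.        ]
 [23.         24.        ]
 [22.33333333 35.15384615]]
[(np.float64(277.54466000134227), np.float64(280.63431992313394)), (np.float64(277.4743540656478), np.float64(285.5324707968964)), (np.float64(277.36894462251166), np.float64(292.8762512458735))]
```

View pics/c7.png

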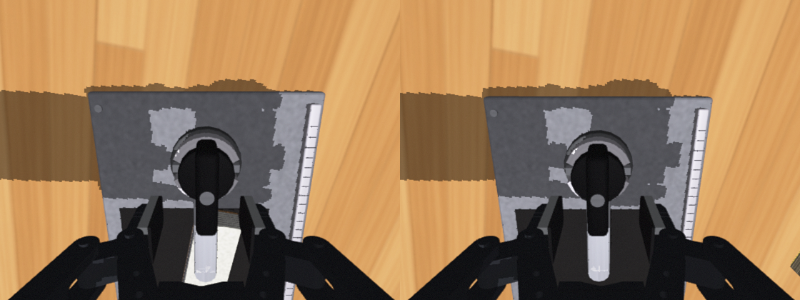

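The knob is home: its dot is at v=281, against 280.6 predicted at height 0, and the arm points as it did at first.

Emit:
play_rows --plan '[60,0,0,-25,0,60,0,0,-60,0,60,0,0,-100,0,60,0,0,-130,0,60,0,0,-130,0,60,0,0,-130,0]'

```text
t: 19.47
tcp_pos: [0.54, 0.1438, 0.4117]
tcp_rot: [2.012, 2.41, 0.005]
force: [-0.3, -0.7, -0.2]
finger_gap: 0.0601
finger_force: 0.0
```

```bash
python3 -c "
from bench import arm
print(arm.observe()['force']); print(arm.sign_off())"
```

```text
[-0.29257576 -0.683355   -0.18337129]
the job is handed in; nothing more can be done
None
```

The job is handed in at about 19.5 s of the 72 s: the offcut lies flat in the scrap tray, the keeper arm is back at its locked angle with the knob pushed home (within about 1 mm by camera), and the mug, stapler and calculator were not touched.

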